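# Stand the toppled picture stands back on their feet

### The job

Both small picture stands on the breakfast table, the green-footed and the blue-footed one, have been knocked onto their backs. Push each with a fingertip so that it tips back up and stands upright on its metal foot, about where it lay; do not lift either stand off the table. Leave the glass, the heart-shaped dish of capsules and the jar where they are.

Things in the scene. Friction and masses are not known exactly. Their poses are not given: they have to be found in the camera images.
- stand_green: picture stand, an L: green steel foot plate (90 wide, 70 deep, 8 mm thick, 0.4 kg) square to a light white panel (90 wide, 100 high, 5 mm thick) with green leaves on tan on the side over the foot. Starts lying on the panel, picture up, foot pointing up. Origin: middle of the heel edge, on the table. x: along the panel to its top; y: along the heel; z: along the foot (up at start)
- stand_blue: picture stand, an L: blue steel foot plate (80 wide, 64 deep, 8 mm thick, 0.32 kg) square to a light white panel (80 wide, 90 high, 5 mm thick) with a sun over blue sea on the side over the foot. Starts lying on the panel, picture up, foot pointing up. Origin: middle of the heel edge, on the table. x: along the panel to its top; y: along the heel; z: along the foot (up at start)
- green_edge (a point): middle of the green foot plate's front edge, 70 mm from the heel; straight above the heel at the start, low and level when standing. Pushing the foot near this edge from the panel side, toward the stand's own -x, tips it about the heel; past about 17 degrees it falls onto its foot by itself. In the stand's axes the foot fills x 0 to 8, z 0 to 70, the panel z 0 to 5 mm
- blue_edge (a point): middle of the blue foot plate's front edge, 64 mm from the heel; straight above the heel at the start, low and level when standing. Pushing the foot near this edge from the panel side, toward the stand's own -x, tips it about the heel; past about 17 degrees it falls onto its foot by itself. In the stand's axes the foot fills x 0 to 8, z 0 to 64, the panel z 0 to 5 mm
- glass: empty clear drinking glass, 72 mm across the rim, 105 mm high, standing; bystander. Origin: centre of its underside
- dish: white heart-shaped ceramic dish of brown capsules, about 80 mm across, 35 mm high; bystander. Origin: centre of its underside
- jar: amber jar with a white cap, 64 mm across, 95 mm high, standing; bystander. Origin: centre of its underside
Mind the look-alikes: they are no part of the job. What is shaped like the stand_green but red is not meant.

How it is judged:
By the outcome, as a careful person would: the job done as asked, in the order asked, and still so for the second after the job is handed in, with the robot touching nothing.
It also fails if it takes over 48 s, if anything falls off the work surface, if the arm or the gripper's body presses on something with over 40 N, if the wrist force passes 120 N, or if a joint passes its speed limit or range.

### The arm

A 7-joint arm with a two-finger parallel gripper is mounted at the origin on the work surface. World frame = base frame: x ahead of the robot, y to its left, z up, the work surface at z = 0. Lengths are in m, angles in rad, forces in N, time in s.
With the tool pointing down it reaches from about 0.4 to 0.85 m from the base axis. Payload 10.4 kg.
Tool frame: the origin (TCP) lies at the centre of the arm's flange, where the gripper is bolted on; the fingertips stand 173 mm ahead of it and the grasp point (between the pads) lies 155 mm ahead of it; z points along the fingers, y is the line along which they close (so a half turn about z gives the same grasp; the last joint's range is limited). The gripper opens to 85 mm and grips with 20 to 120 N. Pads are 22 mm wide; open, the fingers measure 114 mm over their backs; the gripper's body (76 mm by 85 mm) begins 54 mm behind the grasp point. The pads swing forward as they close: fully open they stand 13 mm farther back than shut.
Start: joints at [1.279, 0.332, -0.065, 1.46, 0.022, 1.35, -0.088], TCP at [0.166, -0.603, 0.405] pointing down, gripper open.
Joint ranges: [-2.6, 2.6], [-0.5, 2.12], [-1.47, 1.34], [0.16, 2.42], [-1.27, 4.41], [0.06, 2.06], [-2.6, 2.6]. Speed limits (rad/s): [2.22, 2.22, 2.79, 2.79, 3.14, 3.14, 3.14].

### API

Orientations are given as a unit quaternion [x, y, z, w].
In Python, from workcell import manip, viewer, finder gives the robot as it stands.
- The arm moves only by the tool arm_command, never from a script. Its argument "plan" is a list of rows, each an object with "dp": the shift along the tool's x, y, z in mm, a list of three; "spin": the turn about the tool's z in rad. A call has 1 to 5 rows; each row shifts and turns the commanded pose from where the row before left it, along the tool's axes as they then stand; what a row does not reach is not made up. A row lasts 1/10 s, in which the tool goes at most 50 mm and 8.59 degrees, less where a joint would pass 70% of its speed; a pose out of reach is approached as far as the arm can. A call is refused whole if a number of a shift passes 50 or a number of a turn 0.15, either way. A call with a gripper value outside its range is refused whole. "grip" is the closure, from -1 (fully open) to 1 (shut), set as the call begins (left out, the last holds). The fingers move at their own pace and stop on an object; "newtons" is the grip in N (left out, the last holds). Time passes only in rows, so rows that do not move let the fingers close. It gives the time, the measured TCP pose, the force, the opening and the grip force at its end, in the units of the state.
- manip.get_obs(): the state, without advancing time (a new reading comes with each control period).
- viewer.camera(name): name is "side" or "top"; returns the picture (480x640x3 uint8, blue, green, red); there is no depth.
- viewer.camera_params(name): a dict with "vertical_fov" (degrees; the focal length in pixels is half the picture's height over the tangent of half this angle, whatever the lens; pixels are square), "cx", "cy" (the principal point, pixels), "k1" (the pictures are not rectified: a ray, as slopes to the right and down, at radius r is drawn at 1 + k1 r^2 times it, then the intrinsics apply), "R" (3x3) and "t" (3): a world point X has camera coordinates R X + t. Camera axes: x right, y down, z forward; pixel columns grow to the right and rows downward; lengths in m; the calibration is good to about 2 mm. A picture is of the moment at which its call begins. camera_params takes no time and is no camera call.
- manip.hand_in(): hands the job in; it is judged then, once.
Trained networks look in the newest picture that a camera, given by its name, has taken for a name from the list of things; names that differ only in an ending like _2 or _b are one class to them, and where a whole thing is asked for, a point or a joint stands for the part that bears it (a point fixed in the world has none). Each returns a list of dicts, best first, with "score" (0 to 1); they miss things now and then, are a little off and sometimes report something else, mostly with a low value. They report only what shows in the picture. A call takes as long as a camera call. They do not tell look-alikes from the thing itself.
- finder.find_in(camera, thing): "position" ([x, y, z] in m, in world coordinates, good to about 4 mm: the middle of the surface that is visible of it).
The state is a dict: "clock": time; "joint_pos": joint angles; "joint_velocities": joint speeds; "tau": joint torques, N m; "position": TCP position; "ee_rot": TCP orientation; "ft_force": force on the tool from outside, world axes, zero at the start; "torque": the same for the moment, N m; "grip_width": opening from 0.0 (shut) to 1.0 (fully open); "grasp_force": force on a finger pad.
Only numpy, scipy, OpenCV 4.12 (cv2) and the standard library are available. Lean on these libraries where they do the work, as an engineer would, in place of code of your own. Each camera call takes 0.05 s, during which the arm holds its last target. There are 200 camera calls.

## Working session

There is one attempt and no reset: what is moved stays moved. The work goes in short steps, Python scripts to look and compute and a tool call to move; the robot and the scene stay as the last step left them, time stands still between calls to the robot, and variables do not carry over. Pictures are saved under pics/ and viewed, at most 10 in all, crops included, and the job is handed in when it is done.

Besides the shell and the picture viewer there is one more tool, called after "Call:" by a JSON object that holds its "api" and its "payload", one argument or row to a line. arm_command: Moves the arm, as the interface text tells. Its arguments: {"type":"object","properties":{"plan":{"type":"array","items":{"type":"object","properties":{"dp":{"type":"array","items":{"type":"number"}},"spin":{"type":"number"}}}},"grip":{"type":"number"},"newtons":{"type":"number"}},"required":["plan"]}

```bash
mkdir -p pics; python3 - <<'E'
from workcell import manip, viewer, finder
import cv2
o=manip.get_obs(); print(o['clock'],o['position'],o['ee_rot'],o['grip_width'])
for c in('top','side'):
    cv2.imwrite(f'pics/{c}0.png',viewer.camera(c))
    p=viewer.camera_params(c);print(c,p)
    for t in('stand_green','stand_blue','green_edge','blue_edge','glass','dish','jar'):
        print(t,[(round(d['score'],2),[round(float(v),3) for v in d['position']]) for d in finder.find_in(c,t)][:4])
E
```

```text
0.0 [ 0.1659777  -0.60240169  0.40389312] [ 9.90979857e-01  1.34008757e-01 -1.40806979e-04 -7.45526699e-04] 0.9995199139025068
top {'vertical_fov': 51.24803405269033, 'cx': 314.8817709029548, 'cy': 241.7611366558766, 'k1': -0.10024033008043302, 'R': array([[ 1.02892087e-02, -9.99947052e-01,  1.58432746e-04],
       [-9.88837908e-01, -1.01984500e-02, -1.48645831e-01],
       [ 1.48639576e-01,  1.37278367e-03, -9.88890485e-01]]), 't': array([0.05988811, 0.61907078, 0.95168873])}
stand_green [(0.66, [0.401, 0.215, 0.004]), (0.63, [0.61, 0.183, 0.011])]
stand_blue [(0.56, [0.489, -0.287, 0.002])]
green_edge [(0.74, [0.668, 0.392, 0.003]), (0.69, [0.61, 0.183, 0.005]), (0.59, [0.401, 0.212, 0.004])]
blue_edge [(0.6, [0.481, -0.287, 0.006])]
glass [(0.8, [0.653, -0.004, 0.047])]
dish [(0.77, [0.465, 0.007, 0.027])]
jar [(0.75, [0.8, 0.005, 0.094]), (0.59, [0.608, 0.18, 0.008])]
side {'vertical_fov': 53.7874643256925, 'cx': 317.39197066666463, 'cy': 247.90028505628422, 'k1': -0.11150900492498794, 'R': array([[-0.99972085, -0.01833159, -0.01490568],
       [ 0.00157508,  0.577767  , -0.81620023],
       [ 0.02357426, -0.81599586, -0.57757684]]), 't': array([0.63182977, 0.05140887, 0.95636753])}
stand_green [(0.95, [0.669, 0.399, 0.004]), (0.86, [0.6, 0.205, 0.009]), (0.78, [0.405, 0.226, 0.01]), (0.21, [0.642, 0.021, 0.076])]
stand_blue [(0.94, [0.504, -0.259, 0.024])]
green_edge [(0.87, [0.405, 0.221, 0.006]), (0.71, [0.673, 0.401, 0.008]), (0.59, [0.604, 0.205, 0.008])]
blue_edge []
glass [(0.85, [0.644, 0.021, 0.077])]
dish [(0.85, [0.464, 0.012, 0.025])]
jar [(0.63, [0.814, 0.025, 0.064])]
```

View pics/top0.png

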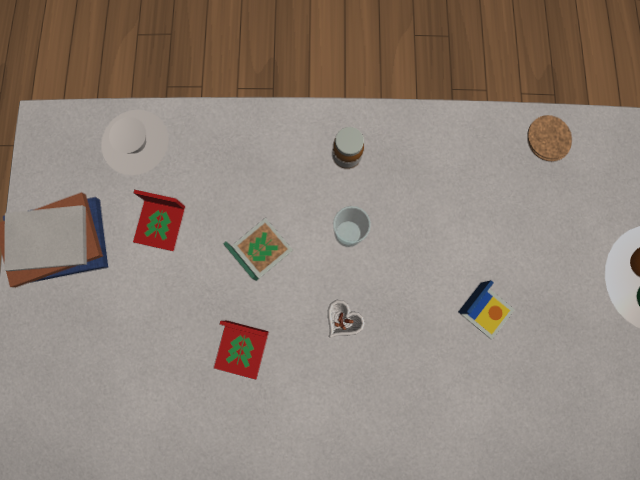

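View pics/side0.png

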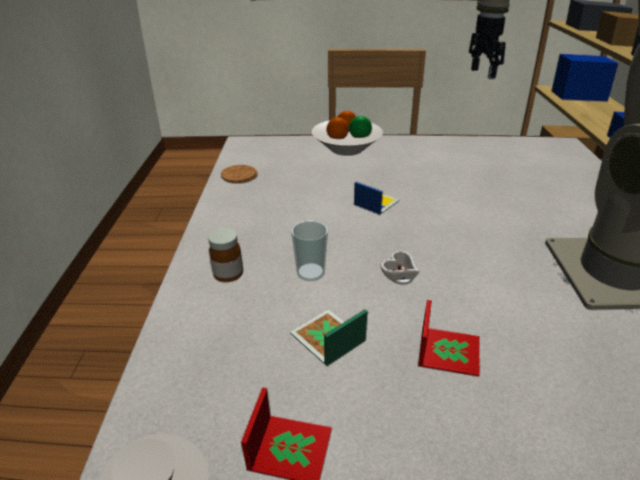

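The top view shows the green stand's foot edge from about (225,243) to (256,278), with its panel reaching to about (287,246). The blue foot runs from about (461,312) to (491,283), with its panel out to about (515,315). The red look-alikes are at (160,220) and (241,350). I'll zoom in to read the corners.

```bash
python3 - <<'E'
import cv2,numpy as np
def crop(c,x,y):
    i=cv2.imread(f'pics/{c}0.png')[y:y+75,x:x+100]
    i=cv2.resize(i,(400,300),interpolation=cv2.INTER_CUBIC)
    for k in range(0,100,20):cv2.putText(i,str(x+k),(k*4,10),0,.35,(0,0,255));cv2.line(i,(k*4+2,12),(k*4+2,18),(0,0,255))
    for k in range(0,75,20):cv2.putText(i,str(y+k),(0,k*4+6),0,.35,(255,0,255));cv2.line(i,(25,k*4+2),(31,k*4+2),(255,0,255))
    return i
m=np.vstack([np.hstack([crop('top',208,212),crop('top',440,270)]),np.hstack([crop('side',280,300),crop('side',325,165)])])
cv2.imwrite('pics/m.png',m)
E
```

```text
(no output)
```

View pics/m.png

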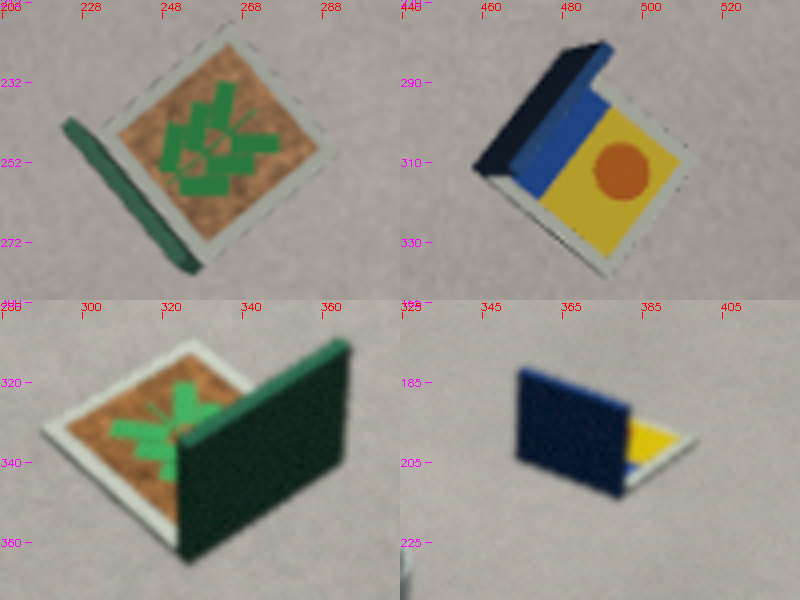

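```bash
cat >h.py <<'E'
import numpy as np
from workcell import viewer
from scipy.optimize import least_squares
from scipy.spatial.transform import Rotation as Ro
P={c:viewer.camera_params(c) for c in('top','side')}
def proj(c,X):
    p=P[c];q=np.asarray(X)@p['R'].T+p['t'];s=q[:,:2]/q[:,2:]
    s=s*(1+p['k1']*(s**2).sum(1,keepdims=True));f=240/np.tan(np.radians(p['vertical_fov']/2))
    return s*f+[p['cx'],p['cy']]
def place(v,L):
    L=np.array(L,float)/1e3;c,s=np.cos(v[2]),np.sin(v[2])
    return np.c_[v[0]+c*L[:,0]-s*L[:,1],v[1]+s*L[:,0]+c*L[:,1],L[:,2]]
def fit(data,v0):
    f=lambda v:np.concatenate([(proj(c,place(v,[d[0] for d in ds]))-[d[1] for d in ds]).ravel() for c,ds in data.items()])
    r=least_squares(f,v0,x_scale=[.01,.01,.1],loss='soft_l1');return r.x,f(r.x).reshape(-1,2).round(1)
E
python3 - <<'E'
from h import *
g={'top':[((100,45,5),(266.2,217.5)),((100,-45,5),(292.2,249)),((4,45,70),(224.2,242.5)),((4,-45,70),(256,280))],
'side':[((0,45,0),(327,365.8)),((0,-45,0),(365.5,340.5)),((0,-45,70),(367.5,311.2)),((0,45,70),(325.7,335)),((100,45,5),(290,332.5)),((100,-45,5),(328,310))]}
b={'top':[((90,40,5),(512.5,310)),((90,-40,5),(491.7,339.2)),((0,40,0),(480.7,282.5)),((0,-40,0),(458.7,312.5)),((0,40,64),(490.5,280.5)),((0,-40,64),(468,313))],
'side':[((0,40,64),(354.5,182.5)),((0,-40,64),(382.5,191.2)),((0,40,0),(354.2,204.5)),((0,-40,0),(380.5,214.5)),((90,-40,5),(399.2,200))]}
for n,d,v0,h in(('g',g,(.58,.24,-.8),70),('b',b,(.52,-.25,-2.3),64)):
    v,r=fit(d,v0);print(n,v.round(4),'\n',r.tolist());print(place(v,[(8,0,h-10),(60,0,h),(-40,0,0)]).round(3).tolist())
E
```

```text
g [ 0.5777  0.2163 -0.8544] 
 [[-0.7, -1.1], [0.9, -0.2], [0.3, -1.4], [-2.3, -3.8], [0.0, 0.7], [0.7, -0.3], [0.8, -0.7], [1.2, 1.5], [-0.1, -1.3], [0.4, -1.5]]
[[0.583, 0.21, 0.06], [0.617, 0.171, 0.07], [0.551, 0.246, 0.0]]
b [ 0.5121 -0.2551 -2.2467] 
 [[2.5, -0.6], [0.8, 0.7], [-0.3, -0.2], [-1.1, -0.1], [0.5, -0.4], [-1.1, -1.0], [0.6, -0.4], [-0.1, 0.6], [0.2, 0.2], [0.3, 0.4], [1.1, -1.0]]
[[0.507, -0.261, 0.054], [0.475, -0.302, 0.064], [0.537, -0.224, 0.0]]
```

The fit agrees with the image to about 1 px (2.5 at most). Next is a helper that turns a target into tool-frame rows, and I'll do green first.

```bash
cat >>h.py <<'E'
S={'g':[.5777,.2163,-.8544],'b':[.5121,-.2551,-2.2467]}
def rows(tip,yaw,n=20,step=46,chk=True):
    from workcell import manip
    o=manip.get_obs();R=Ro.from_quat(o['ee_rot']);p=np.array(o['position']);T=np.array(tip)+[0,0,.173]
    x=R.as_matrix()[:,0];a=np.arctan2(x[1],x[0])
    d=(T-p)*1e3;da=(yaw-a+np.pi)%(2*np.pi)-np.pi
    print('t',round(o['clock'],2),'tip',(p-[0,0,.173]).round(4),'yaw',round(a,3),'F',np.round(o['ft_force'],1),'left',d.round(1),round(da,3))
    n0=max(1,int(np.ceil(max(np.linalg.norm(d)/step,abs(da)/.145))))
    for k in range(min(n,n0)):
        w=d/n0;c,s=np.cos(a),np.sin(a)
        print([int(round(v)) for v in(w[0]*c+w[1]*s,w[0]*s-w[1]*c,-w[2])],round(-da/n0,3));a+=da/n0
def tgt(k,x,z,y=0): return place(S[k],[(x,y,z)])[0], S[k][2]+np.pi
E
python3 - <<'E'
from h import *
t,y=tgt('g',40,200);rows(t,y)
E
```

```text
t 0.8 tip [ 0.166  -0.6026  0.2318] yaw 0.269 F [ 0.  -0.3 -0.2] left [438.  788.7 -31.8] 2.018
[32, -32, 2] -0.101
[35, -29, 2] -0.101
[37, -25, 2] -0.101
[40, -21, 2] -0.101
[42, -17, 2] -0.101
[43, -13, 2] -0.101
[44, -8, 2] -0.101
[45, -4, 2] -0.101
[45, 1, 2] -0.101
[45, 5, 2] -0.101
[44, 10, 2] -0.101
[43, 14, 2] -0.101
[41, 18, 2] -0.101
[39, 22, 2] -0.101
[37, 26, 2] -0.101
[34, 30, 2] -0.101
[31, 33, 2] -0.101
[27, 36, 2] -0.101
[24, 38, 2] -0.101
[20, 41, 2] -0.101
```

Call:
{"api": "arm_command", "payload": {
  "plan": [
    {"dp": [32,-32,2],"spin": -0.1},
    {"dp": [35,-29,2],"spin": -0.1},
    {"dp": [37,-25,2],"spin": -0.1},
    {"dp": [40,-21,2],"spin": -0.1},
    {"dp": [42,-17,2],"spin": -0.1}
  ],
  "grip": 1
}}

```text
clock: 1.3
position: [0.2777, -0.4042, 0.3948]
ee_rot: [0.926, 0.377, -0.0, 0.0]
ft_force: [1.0, -1.2, -0.6]
grip_width: 0.145
grasp_force: 0.0
```

Call:
{"api": "arm_command", "payload": {
  "plan": [
    {"dp": [43,-13,2],"spin": -0.1},
    {"dp": [44,-8,2],"spin": -0.1},
    {"dp": [45,-4,2],"spin": -0.1},
    {"dp": [45,1,2],"spin": -0.1},
    {"dp": [45,5,2],"spin": -0.1}
  ]
}}

```text
clock: 1.8
position: [0.3887, -0.2084, 0.385]
ee_rot: [0.804, 0.594, -0.0, 0.001]
ft_force: [1.0, 0.0, 0.0]
grip_width: 0.0
grasp_force: 0.0
```

```bash
python3 - <<'E'
from h import *
t,y=tgt('g',40,200);rows(t,y)
E
```

```text
t 1.8 tip [ 0.3887 -0.2084  0.212 ] yaw 1.273 F [1. 0. 0.] left [215.3 394.5 -12. ] 1.014
[44, 9, 1] -0.101
[43, 13, 1] -0.101
[41, 18, 1] -0.101
[39, 22, 1] -0.101
[37, 26, 1] -0.101
[34, 29, 1] -0.101
[31, 33, 1] -0.101
[28, 36, 1] -0.101
[24, 38, 1] -0.101
[20, 40, 1] -0.101
```

Tracking is exact.

Call:
{"api": "arm_command", "payload": {
  "plan": [
    {"dp": [44,9,1],"spin": -0.101},
    {"dp": [43,13,1],"spin": -0.101},
    {"dp": [41,18,1],"spin": -0.101},
    {"dp": [39,22,1],"spin": -0.101},
    {"dp": [37,26,1],"spin": -0.101}
  ]
}}

```text
clock: 2.3
position: [0.4978, -0.0122, 0.3801]
ee_rot: [0.63, 0.776, 0.0, 0.001]
ft_force: [0.8, -0.9, 0.2]
grip_width: -0.001
grasp_force: 0.0
```

Call:
{"api": "arm_command", "payload": {
  "plan": [
    {"dp": [34,29,1],"spin": -0.101},
    {"dp": [31,33,1],"spin": -0.101},
    {"dp": [28,36,1],"spin": -0.101},
    {"dp": [24,38,1],"spin": -0.101},
    {"dp": [20,40,1],"spin": -0.101}
  ]
}}

```text
clock: 2.8
position: [0.607, 0.1847, 0.3746]
ee_rot: [0.417, 0.909, -0.0, 0.0]
ft_force: [0.8, -0.5, 0.1]
grip_width: -0.0
grasp_force: 0.0
```

```bash
python3 - <<'E'
from h import *
t,y=tgt('g',40,56);rows(t,y)
E
```

```text
t 2.8 tip [0.607  0.1847 0.2016] yaw 2.282 F [ 0.8 -0.5  0.1] left [  -3.     1.4 -145.6] 0.005
[1, 0, 36] -0.001
[1, 0, 36] -0.001
[1, 0, 36] -0.001
[1, 0, 36] -0.001
```

Call:
{"api": "arm_command", "payload": {
  "plan": [
    {"dp": [1,1,36]},
    {"dp": [1,0,36]},
    {"dp": [1,0,36]},
    {"dp": [0,0,36]},
    {"dp": [0,0,0]}
  ]
}}

```text
invalid input at $.plan[0]: expected keys dp, spin
```

```bash
python3 - <<'E'
from h import *
import cv2
t,y=tgt('g',40,56);rows(t,y)
a=viewer.camera('top')[180:330,180:380];b=viewer.camera('side')[230:380,250:450]
cv2.imwrite('pics/g1.png',cv2.resize(np.hstack([a,b]),(800,300)))
E
```

```text
t 2.8 tip [0.607  0.1847 0.2016] yaw 2.282 F [ 0.8 -0.5  0.1] left [  -3.     1.4 -145.6] 0.005
[1, 0, 36] -0.001
[1, 0, 36] -0.001
[1, 0, 36] -0.001
[1, 0, 36] -0.001
```

View pics/g1.png

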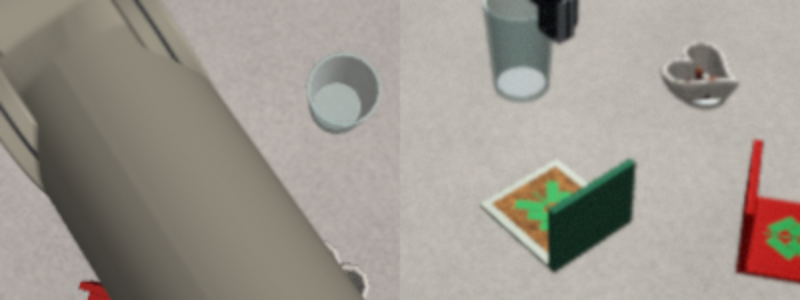

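The move was refused because every row needs "spin". In the side view the fingertip hangs above the green stand, at about side pixel (330,248). The arm hides the stand in the top view.

Call:
{"api": "arm_command", "payload": {
  "plan": [
    {"dp": [1,1,36],"spin": 0},
    {"dp": [1,0,36],"spin": 0},
    {"dp": [1,0,36],"spin": 0},
    {"dp": [0,0,37],"spin": 0},
    {"dp": [0,0,0],"spin": 0}
  ]
}}

```text
clock: 3.4
position: [0.6033, 0.1847, 0.2249]
ee_rot: [0.418, 0.908, -0.003, -0.003]
ft_force: [-0.4, -0.4, -0.1]
grip_width: -0.001
grasp_force: 0.0
```

```bash
python3 - <<'E'
from h import *
import cv2
t,y=tgt('g',40,56);rows(t,y)
b=viewer.camera('side')[180:380,250:450]
cv2.imwrite('pics/g2.png',cv2.resize(b,(600,600)))
E
```

```text
t 3.4 tip [0.6033 0.1847 0.0519] yaw 2.278 F [-0.4 -0.4 -0.1] left [0.6 1.4 4.1] 0.009
[1, 1, -4] -0.009
```

View pics/g2.png

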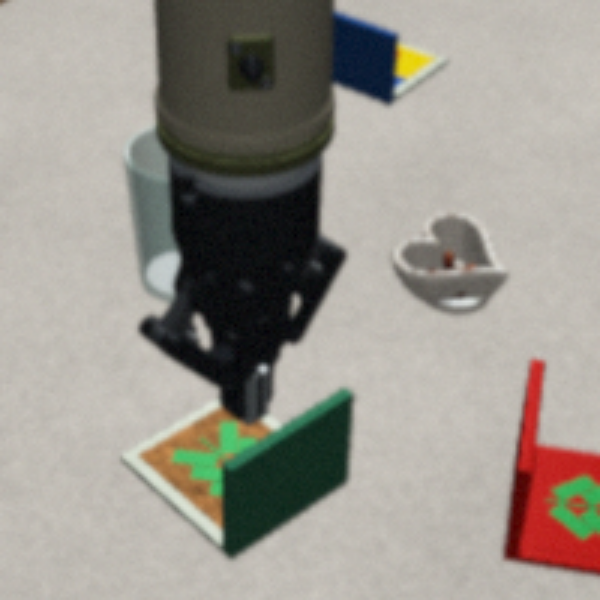

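The fingertip is over the panel, behind the middle of the foot (crop about (250,410)), with nothing in the way. Now the slow push.

Call:
{"api": "arm_command", "payload": {
  "plan": [
    {"dp": [8,1,-3],"spin": 0},
    {"dp": [8,0,0],"spin": 0},
    {"dp": [6,0,0],"spin": 0},
    {"dp": [6,0,0],"spin": 0},
    {"dp": [6,0,0],"spin": 0}
  ]
}}

```text
clock: 3.95
position: [0.5833, 0.2133, 0.2333]
ee_rot: [0.418, 0.908, 0.0, 0.0]
ft_force: [0.9, -0.2, 0.2]
grip_width: 0.003
grasp_force: 0.1
```

Call:
{"api": "arm_command", "payload": {
  "plan": [
    {"dp": [6,0,0],"spin": 0},
    {"dp": [6,0,0],"spin": 0},
    {"dp": [6,0,0],"spin": 0},
    {"dp": [6,0,0],"spin": 0},
    {"dp": [6,0,0],"spin": 0}
  ]
}}

```text
clock: 4.45
position: [0.5636, 0.2361, 0.2326]
ee_rot: [0.418, 0.908, -0.0, -0.0]
ft_force: [0.9, 0.6, 0.3]
grip_width: 0.005
grasp_force: 0.0
```

```bash
python3 - <<'E'
from h import *
import cv2
t,y=tgt('g',-45,56);rows(t,y,step=8)
b=viewer.camera('side')[180:380,250:450]
cv2.imwrite('pics/g3.png',cv2.resize(b,(600,600)))
E
```

```text
t 4.45 tip [0.5636 0.2361 0.0596] yaw 2.279 F [0.9 0.6 0.3] left [-15.5  14.2  -3.6] 0.008
[7, -1, 1] -0.003
[7, -1, 1] -0.003
[7, -1, 1] -0.003
```

View pics/g3.png

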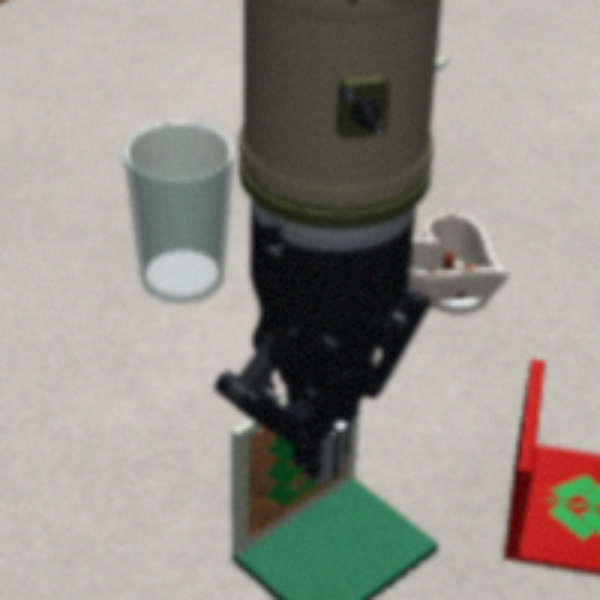

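The green stand is up, with its foot flat (crop about (340,545)) and the finger over the foot. I'll clear forward, lift, and go to blue.

Call:
{"api": "arm_command", "payload": {
  "plan": [
    {"dp": [6,0,0],"spin": 0},
    {"dp": [6,0,-10],"spin": 0},
    {"dp": [0,0,-45],"spin": 0},
    {"dp": [0,0,-50],"spin": 0},
    {"dp": [0,0,-40],"spin": 0}
  ]
}}

```text
clock: 5.0
position: [0.5558, 0.2453, 0.3813]
ee_rot: [0.418, 0.909, 0.001, 0.001]
ft_force: [0.7, 0.7, -0.0]
grip_width: 0.006
grasp_force: 0.0
```

```bash
python3 - <<'E'
from h import *
t,y=tgt('b',38,200);rows(t,y)
E
```

```text
t 5.0 tip [0.5558 0.2453 0.2083] yaw 2.279 F [ 0.7  0.7 -0. ] left [ -67.5 -530.    -8.3] -1.385
[-30, -33, 1] 0.115
[-33, -29, 1] 0.115
[-37, -25, 1] 0.115
[-39, -21, 1] 0.115
[-41, -16, 1] 0.115
[-43, -11, 1] 0.115
[-44, -6, 1] 0.115
[-45, -1, 1] 0.115
[-44, 4, 1] 0.115
[-44, 9, 1] 0.115
[-42, 14, 1] 0.115
[-40, 19, 1] 0.115
```

Call:
{"api": "arm_command", "payload": {
  "plan": [
    {"dp": [-30,-33,0],"spin": 0.115},
    {"dp": [-33,-29,0],"spin": 0.115},
    {"dp": [-37,-25,0],"spin": 0.115},
    {"dp": [-39,-21,0],"spin": 0.115},
    {"dp": [-41,-16,0],"spin": 0.115}
  ]
}}

```text
clock: 5.5
position: [0.528, 0.0236, 0.3786]
ee_rot: [0.66, 0.751, 0.0, 0.001]
ft_force: [0.7, -0.2, -0.2]
grip_width: -0.003
grasp_force: 0.0
```

Call:
{"api": "arm_command", "payload": {
  "plan": [
    {"dp": [-43,-11,0],"spin": 0.115},
    {"dp": [-44,-6,0],"spin": 0.115},
    {"dp": [-45,-1,0],"spin": 0.115},
    {"dp": [-44,4,0],"spin": 0.115},
    {"dp": [-44,9,0],"spin": 0.115}
  ]
}}

```text
clock: 6.0
position: [0.5015, -0.1975, 0.3788]
ee_rot: [0.846, 0.533, 0.0, 0.001]
ft_force: [1.2, 0.1, -0.1]
grip_width: 0.002
grasp_force: 0.0
```

Call:
{"api": "arm_command", "payload": {
  "plan": [
    {"dp": [-42,14,0],"spin": 0.115},
    {"dp": [-40,19,0],"spin": 0.115},
    {"dp": [0,0,0],"spin": 0}
  ]
}}

```text
clock: 6.3
position: [0.4894, -0.2906, 0.3779]
ee_rot: [0.903, 0.429, -0.001, 0.001]
ft_force: [-0.2, -0.5, -0.3]
grip_width: 0.004
grasp_force: 0.0
```

```bash
python3 - <<'E'
from h import *
t,y=tgt('b',38,52);rows(t,y,step=40)
E
```

```text
t 6.3 tip [ 0.4894 -0.2906  0.2049] yaw 0.886 F [-0.2 -0.5 -0.3] left [  -1.1    5.8 -152.9] 0.009
[1, -1, 38] -0.002
[1, -1, 38] -0.002
[1, -1, 38] -0.002
[1, -1, 38] -0.002
```

Call:
{"api": "arm_command", "payload": {
  "plan": [
    {"dp": [1,-1,38],"spin": -0.005},
    {"dp": [1,-1,38],"spin": -0.005},
    {"dp": [1,-1,38],"spin": 0},
    {"dp": [0,-1,37],"spin": 0},
    {"dp": [0,0,0],"spin": 0}
  ]
}}

```text
clock: 6.8
position: [0.4888, -0.2779, 0.2229]
ee_rot: [0.898, 0.44, -0.002, -0.003]
ft_force: [-1.2, 0.6, 0.0]
grip_width: -0.004
grasp_force: 0.0
```

```bash
python3 - <<'E'
from h import *
import cv2
t,y=tgt('b',38,52);rows(t,y)
a=viewer.camera('top')[180:380,80:380];b=viewer.camera('side')[90:290,250:450]
cv2.imwrite('pics/b1.png',cv2.resize(np.hstack([a,b]),(800,320)))
E
```

```text
t 6.8 tip [ 0.4888 -0.2779  0.0499] yaw 0.91 F [-1.2  0.6  0. ] left [-0.4 -6.8  2.1] -0.015
[-6, 4, -2] 0.015
```

View pics/b1.png

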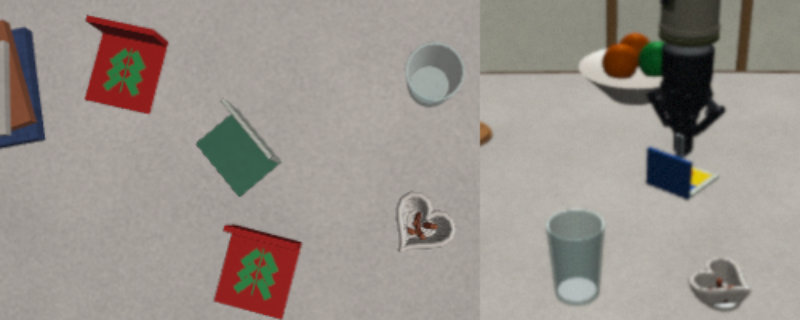

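The green stand is upright at crop (238,150). The finger is just behind the blue foot at crop (683,143). Now I'll push blue, correcting 4 mm sideways.

Call:
{"api": "arm_command", "payload": {
  "plan": [
    {"dp": [3,3,-2],"spin": 0.015},
    {"dp": [6,1,0],"spin": 0},
    {"dp": [6,0,0],"spin": 0},
    {"dp": [6,0,0],"spin": 0},
    {"dp": [6,0,0],"spin": 0}
  ]
}}

```text
clock: 7.4
position: [0.5108, -0.2603, 0.2291]
ee_rot: [0.902, 0.432, 0.0, 0.0]
ft_force: [-0.2, 0.9, 0.2]
grip_width: -0.004
grasp_force: 0.1
```

Call:
{"api": "arm_command", "payload": {
  "plan": [
    {"dp": [6,0,0],"spin": 0},
    {"dp": [6,0,0],"spin": 0},
    {"dp": [6,0,0],"spin": 0},
    {"dp": [6,0,0],"spin": 0},
    {"dp": [6,0,0],"spin": 0}
  ]
}}

```text
clock: 7.9
position: [0.5295, -0.237, 0.2287]
ee_rot: [0.902, 0.432, -0.0, -0.0]
ft_force: [-0.3, 0.6, 0.4]
grip_width: 0.0
grasp_force: 0.0
```

Call:
{"api": "arm_command", "payload": {
  "plan": [
    {"dp": [6,0,0],"spin": 0},
    {"dp": [6,0,0],"spin": 0},
    {"dp": [0,0,0],"spin": 0}
  ]
}}

```text
clock: 8.2
position: [0.5372, -0.2272, 0.2288]
ee_rot: [0.902, 0.433, 0.0, -0.0]
ft_force: [-0.4, -0.8, -0.0]
grip_width: 0.001
grasp_force: 0.0
```

```bash
python3 - <<'E'
from h import *
import cv2
t,y=tgt('b',-45,54);rows(t,y,step=8)
b=viewer.camera('side')[110:260,280:480]
cv2.imwrite('pics/b2.png',cv2.resize(b,(800,600)))
E
```

```text
t 8.2 tip [ 0.5372 -0.2272  0.0558] yaw 0.895 F [-0.4 -0.8 -0. ] left [ 3.   7.2 -1.8] -0.0
[4, -1, 1] 0.0
[4, -1, 1] 0.0
```

View pics/b2.png

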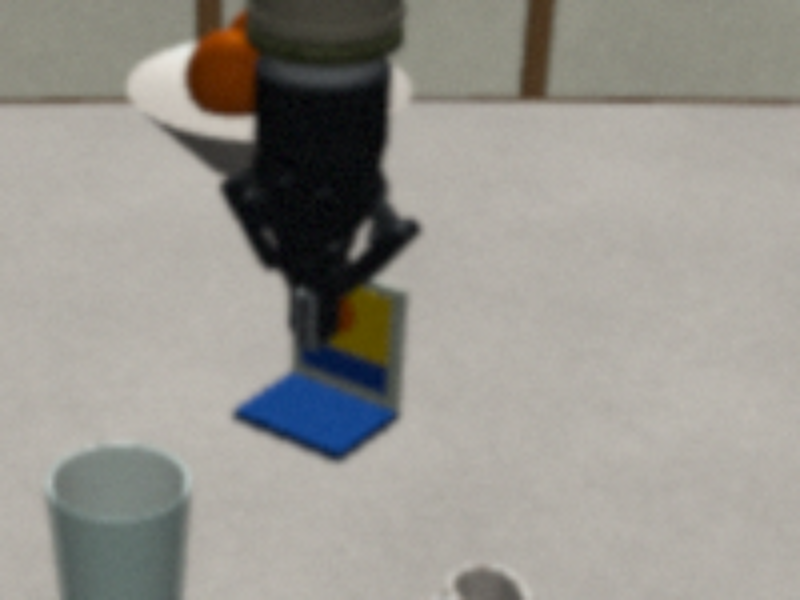

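The blue stand is upright, with its foot flat at crop (320,415). Clear and lift.

Call:
{"api": "arm_command", "payload": {
  "plan": [
    {"dp": [5,0,-3],"spin": 0},
    {"dp": [0,0,-40],"spin": 0},
    {"dp": [0,0,-50],"spin": 0},
    {"dp": [0,0,-50],"spin": 0},
    {"dp": [-10,0,-40],"spin": 0}
  ]
}}

```text
clock: 8.75
position: [0.534, -0.2307, 0.4153]
ee_rot: [0.901, 0.433, 0.001, 0.001]
ft_force: [-0.2, -1.5, 0.7]
grip_width: 0.001
grasp_force: 0.0
```

Call:
{"api": "arm_command", "payload": {
  "plan": [
    {"dp": [-40,0,0],"spin": 0},
    {"dp": [-40,0,0],"spin": 0},
    {"dp": [-40,0,0],"spin": 0},
    {"dp": [0,0,0],"spin": 0}
  ]
}}

```text
clock: 9.15
position: [0.4544, -0.3308, 0.4119]
ee_rot: [0.904, 0.428, -0.001, 0.001]
ft_force: [0.7, 0.1, 0.6]
grip_width: 0.004
grasp_force: 0.0
```

```bash
python3 - <<'E'
from workcell import manip,viewer
import cv2
print(manip.get_obs()['clock'],manip.get_obs()['position'])
cv2.imwrite('pics/end.png',viewer.camera('side'))
E
```

```text
9.15 [ 0.45441159 -0.33078033  0.41193993]
```

View pics/end.png

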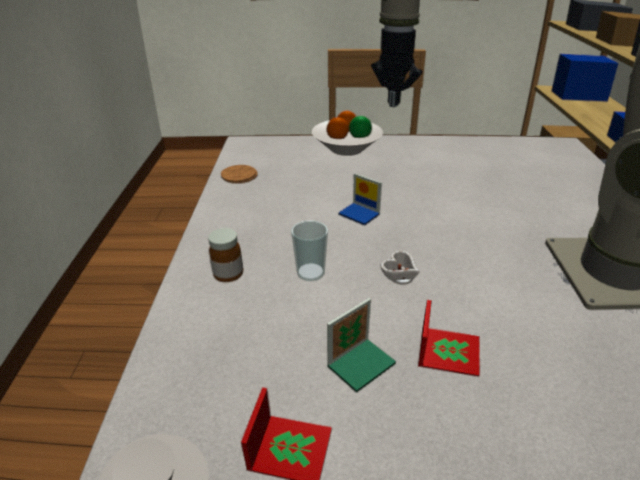

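Both stands are upright, green at about (360,350) and blue at about (362,200). The glass, dish, jar and red look-alikes look unmoved, and the arm is clear.

```bash
python3 -c "
from workcell import manip
print(manip.hand_in())"
```

```text
the job is handed in; nothing more can be done
None
```

Both picture stands, green and blue, now stand upright on their feet about where they lay; the glass, dish and jar look unmoved, and the job was handed in at about 9 s.

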